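Reassemble the belt drive on the electronics bench

ROBOT

A 6-joint arm with a two-finger parallel gripper is mounted at the origin on the work surface. World frame = base frame: x ahead of the robot, y to its left, z up, the work surface at z = 0. Lengths are in m, angles in rad, forces in N, time in s.
With the tool pointing down it reaches from about 0.375 to 0.975 m from the base axis. Payload 3.8 kg.
Tool frame: the origin (TCP) lies midway between the tips of the shut fingers; the grasp point (between the pads) lies 19 mm behind it; z points along the fingers, y is the line along which they close (so a half turn about z gives the same grasp; the last joint's range is limited). The gripper opens to 88 mm and grips with 3 to 60 N. Pads are 18 mm wide; open, the fingers measure 123 mm over their backs; the gripper's body (75 mm by 187 mm) begins 45 mm behind the grasp point.
Start: joints at [1.179, 0.264, 1.604, -0, 1.274, -0.037], TCP at [0.234, 0.633, 0.239] pointing down, gripper open.
Joint ranges: [-2.63, 2.63], [-0.94, 2.18], [0.31, 2.57], [-1.31, 4.45], [0, 2.66], [-2.55, 2.55]. Speed limits (rad/s): [2.57, 2.57, 3.14, 3.14, 3.14, 3.14].

INTERFACE

Orientations are given as a unit quaternion [x, y, z, w].
In Python, from bench import status, eyes, ticket gives the robot as it stands.
- The arm moves only by the tool arm_command, never from a script. Its argument "commands" is a list of rows, each an object with "xyz": the shift along the world's x, y, z in m, a list of three; "angular": the turn, a rotation vector about the world's x, y, z in degrees, a list of three; "hand": the opening, from 0 (shut) to 1 (fully open). A call has 1 to 5 rows; each row shifts and turns the commanded pose from where the row before left it; what a row does not reach is not made up. A row lasts 1/8 s, in which the tool goes at most 62.5 mm and 10.7 degrees, less where a joint would pass 70% of its speed; a pose out of reach is approached as far as the arm can. A call with a gripper value outside its range is refused whole. The fingers move at their own pace and stop on an object; "squeeze" is the grip in N (left out, the last holds). Time passes only in rows, so rows that do not move let the fingers close. It gives the time, the measured TCP pose, the force, the opening and the grip force at its end, in the units of the state.
- status.get_obs(): the state, without advancing time (a new reading comes with each control period).
- eyes.camera(name): name is "scene" or "side" or "wrist"; returns the picture (480x640x3 uint8, blue, green, red); there is no depth.
- eyes.camera_info(name): a dict with "vertical_fov" (degrees; the focal length in pixels is half the picture's height over the tangent of half this angle, whatever the lens; pixels are square), "cx", "cy" (the principal point, pixels), "R" (3x3) and "t" (3): a world point X has camera coordinates R X + t; the wrist camera has in their place "T_tool_cam" (4x4, takes a point from camera to tool coordinates, whose origin is the TCP and whose axes are the flange's). Camera axes: x right, y down, z forward; pixel columns grow to the right and rows downward; lengths in m; the calibration is good to about 2 mm. A picture is of the moment at which its call begins: read the wrist's pose just before it. camera_info takes no time and is no camera call.
- ticket.hand_in(): hands the job in; it is judged then, once.
The state is a dict: "time_s": time; "joints": joint angles; "qvel": joint speeds; "tau": joint torques, N m; "tcp_pos": TCP position; "tcp_rot": TCP orientation; "ft_force": force on the tool from outside, world axes, zero at the start; "ft_torque": the same for the moment, N m; "grip_width": finger opening in m; "finger_force": force on a finger pad.
Only numpy, scipy, OpenCV 4.12 (cv2) and the standard library are available. Lean on these libraries where they do the work, as an engineer would, in place of code of your own. Each camera call takes 0.05 s, during which the arm holds its last target. There are 200 camera calls.

TASK

Put the small belt drive back together: onto the flat motor's shaft thread first the flywheel, then the spacer collar on it, then the drive pulley on top; and put the idler roller on the bracket's pin. Every part must sit flat and fully down on what is below it, the same way up as it lies now; leave the multimeter, the calculator and the screwdriver where they lie.

Things in the scene. Friction and masses are not known exactly. Their poses are not given: they have to be found in the camera images.
- motor_seat (a point): The flat motor, fixed to the bench: a 76 mm square aluminium plate 6 mm thick carrying a dark round can 56 mm across, whose flat top is 24 mm above the bench. An upright steel shaft 12 mm in diameter rises 32 mm from the can's top (its last 8 mm taper to 4 mm). The point lies on the shaft's axis at the can's top, where the shaft starts; z is up along the shaft.
- bracket_seat (a point): The idler bracket, fixed to the bench: a 30 mm square aluminium post on a 70 by 44 mm foot; the post's flat top is 44 mm above the bench. An upright steel pin 10 mm in diameter rises 16 mm from it (its last 6 mm taper to 4 mm). The point lies on the pin's axis at the post's top, where the pin starts; z is up along the pin.
- flywheel_mid (a point): The flywheel: the widest of the four loose parts, a plain steel disc 68 mm in diameter and 10 mm thick with a ring of six small dark dimples and a 20 mm bore through its middle, about 0.2 kg. Origin of the listed point: on its axis, 5 mm above its underside. It lies flat on the bench at the start, axis upright.
- collar_mid (a point): The spacer collar: a plain short steel tube 40 mm in outer diameter and 14 mm tall, with a 20 mm bore. Origin of the listed point: on its axis, 7 mm above its underside. It lies flat on the bench at the start, axis upright.
- pulley_mid (a point): The drive pulley: an aluminium wheel 56 mm in diameter with a belt groove, its grooved rim 14 mm thick, with a narrower raised hub (30 mm across, 4 mm higher than the rim) facing up, and a 20 mm bore. Origin of the listed point: on its axis, 7 mm above its underside. It lies flat on the bench at the start, axis upright.
- roller_mid (a point): The idler roller: the tallest loose part, a black plastic reel 46 mm in diameter over its two flanges (40 mm between them; each flange 4 mm thick) and 26 mm tall, with an 18 mm bore. Origin of the listed point: on its axis, 13 mm above its underside. It lies flat on the bench at the start, axis upright.
- meter: Bystander: an orange multimeter lying on its back, 150 by 76 by 34 mm, its long side along its x axis; origin at the centre of its underside.
- calculator: Bystander: a black pocket calculator, 150 by 76 by 16 mm, its long side along its x axis; origin at the centre of its underside.
- screwdriver: Bystander: a screwdriver lying on the bench along its x axis, 200 mm long, red handle 26 mm thick towards -x; origin at mid-length, on the bench below it.
Things that resemble listed ones, but are neither listed nor needed, are in the scene too. Leave any brown look-alike of the part that bears flywheel_mid alone.

How it is judged:
By the outcome, as a careful person would: the job done as asked, in the order asked, and still so for the second after the job is handed in, with the robot touching nothing.
It also fails if it takes over 115 s, if anything falls off the work surface, if the arm or the gripper's body presses on something with over 40 N, if the wrist force passes 120 N, or if a joint passes its speed limit or range.

## Working session

There is one attempt and no reset: what is moved stays moved. The work goes in short steps, Python scripts to look and compute and a tool call to move; the robot and the scene stay as the last step left them, time stands still between calls to the robot, and variables do not carry over. Pictures are saved under pics/ and viewed, at most 14 in all, crops included, and the job is handed in when it is done.

Besides the shell and the picture viewer there is one more tool, called after "Request:" as name(argument=value, ...), one argument or row to a line, values as JSON. arm_command: Moves the arm, as the interface text tells. Its arguments: {"type":"object","properties":{"commands":{"type":"array"},"squeeze":{"type":"number"}},"required":["commands"]}

```bash
mkdir -p pics; ls
cat > h.py <<'E'
import numpy as np, cv2
from bench import status, eyes, ticket
from scipy.spatial.transform import Rotation as Ro
def cam(name):
    i=eyes.camera_info(name); f=240/np.tan(np.radians(i["vertical_fov"])/2)
    if "R" in i: R=np.array(i["R"]);t=np.array(i["t"])
    else:
        o=status.get_obs(); T=np.eye(4);T[:3,:3]=Ro.from_quat(o["tcp_rot"]).as_matrix();T[:3,3]=o["tcp_pos"]
        W=np.linalg.inv(T@np.array(i["T_tool_cam"])); R=W[:3,:3];t=W[:3,3]
    return f,i["cx"],i["cy"],R,t
def ray(c,u,v,z):
    f,cx,cy,R,t=c; d=R.T@np.array([(u-cx)/f,(v-cy)/f,1]); o=-R.T@t
    return o+d*(z-o[2])/d[2]
def proj(c,X):
    f,cx,cy,R,t=c; p=R@np.asarray(X,float)+t; return np.array([cx+f*p[0]/p[2],cy+f*p[1]/p[2]])
E
python3 - <<'E'
from h import *
for n in ("scene","side","wrist"):
    c=cam(n);im=eyes.camera(n);cv2.imwrite(f"pics/{n}0.png",im);print(n,eyes.camera_info(n).keys(),[np.round(x,3).tolist() for x in c],(-c[3].T@c[4]).round(3))
print(status.get_obs())
E
```

```text
pics
scene dict_keys(['vertical_fov', 'cx', 'cy', 'R', 't']) [441.789, 323.308, 240.792, [[-0.73, 0.683, 0.019], [0.359, 0.407, -0.84], [-0.581, -0.607, -0.542]], [0.404, -0.15, 1.223]] [1.059 0.528 0.53 ]
side dict_keys(['vertical_fov', 'cx', 'cy', 'R', 't']) [500.573, 318.663, 238.874, [[-0.999, -0.032, 0.01], [-0.029, 0.646, -0.763], [0.018, -0.763, -0.647]], [0.526, 0.035, 1.041]] [0.507 0.788 0.695]
wrist dict_keys(['vertical_fov', 'cx', 'cy', 'T_tool_cam']) [388.493, 317.127, 243.288, [[0.347, 0.938, -0.002], [0.891, -0.329, 0.313], [0.293, -0.11, -0.95]], [-0.674, -0.043, 0.392]] [0.157 0.661 0.384]
{'time_s': 0.15, 'joints': array([ 1.17907518e+00,  2.64588424e-01,  1.60507214e+00, -2.08878009e-05,
        1.27370423e+00, -3.68685546e-02]), 'qvel': array([ 0.00064584, -0.00250074, -0.00312136, -0.00104123, -0.00140958,
       -0.00128175]), 'tau': array([-1.98451585e-04, -5.02847850e+01, -3.57470691e+01,  7.29342643e-02,
        2.48556485e-02, -6.32332672e-05]), 'tcp_pos': array([0.23430435, 0.63243212, 0.23766202]), 'tcp_rot': array([ 1.76493772e-01,  9.84301358e-01, -8.67926875e-04, -1.78675245e-04]), 'ft_force': array([-0.3449407 , -0.24760093,  0.24375231]), 'ft_torque': array([0.03677137, 0.00924604, 0.02506014]), 'finger_force': 0.0, 'grip_width': 0.08780964659270554}
```

View pics/scene0.png

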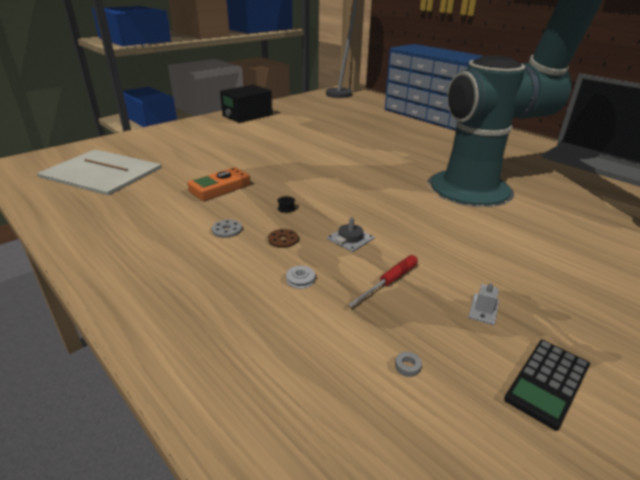

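View pics/side0.png

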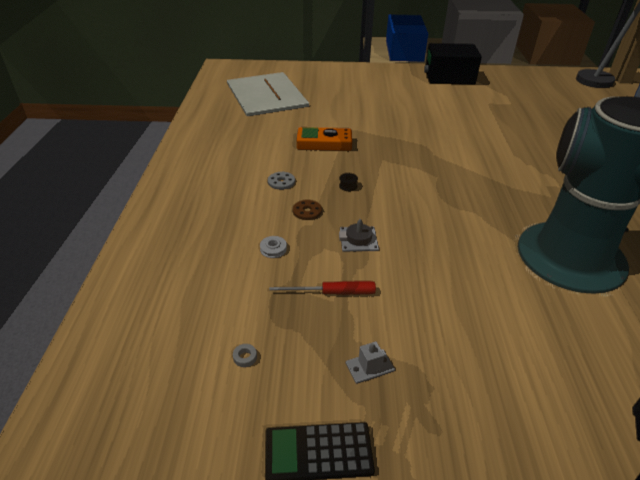

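The scene view shows:
- flywheel: grey dimpled disc at (227,228)
- look-alike: brown disc at (283,238)
- pulley (301,276), roller (286,204), collar (408,364)
- motor (351,236), bracket (486,302)

The side view shows them at flywheel (281,180), brown (307,209), pulley (273,246), roller (348,181), collar (244,355), motor (359,237) and bracket (372,360). The grey disc fits the flywheel because it is plain steel; the brown one must be left alone. Next: rough positions and an enlarged crop.

Run:
```python
from h import *
S=cam("scene");D=cam("side")
P=dict(fly=((227,228),(281,180),.01),brown=((283,238),(307,209),.01),pul=((301,274),(273,244),.016),rol=((286,204),(348,181),.013),col=((408,363),(244,354),.014),mot=((351,236),(359,235),.02),bra=((487,299),(372,356),.03),)
for k,(a,b,z) in P.items(): print(k,ray(S,*a,z).round(3),ray(D,*b,z).round(3))
im=cv2.imread("pics/side0.png")
cv2.imwrite("pics/crop1.png",cv2.resize(im[150:390,215:415],None,fx=2.5,fy=2.5,interpolation=cv2.INTER_CUBIC))
```

```text
fly [ 0.629 -0.236  0.01 ] [ 0.626 -0.239  0.01 ]
brown [ 0.561 -0.12   0.01 ] [ 0.557 -0.123  0.01 ]
pul [0.621 0.01  0.016] [0.621 0.008 0.016]
rol [ 0.46  -0.234  0.013] [ 0.462 -0.238  0.013]
col [0.643 0.285 0.014] [0.64  0.285 0.014]
mot [ 0.455 -0.017  0.02 ] [ 0.442 -0.024  0.02 ]
bra [0.437 0.295 0.03 ] [0.431 0.292 0.03 ]
```

View pics/crop1.png

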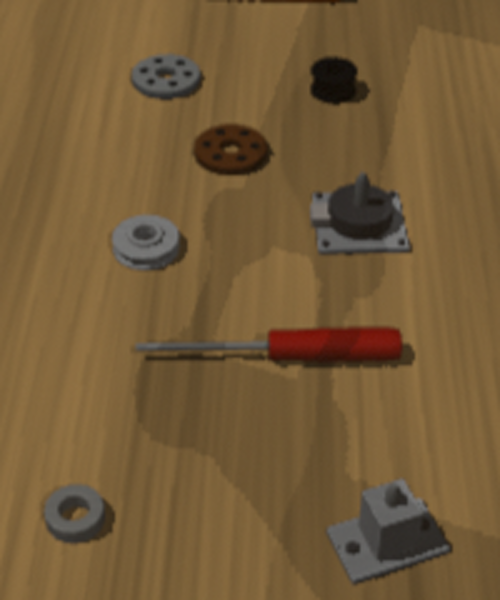

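View pics/wrist0.png

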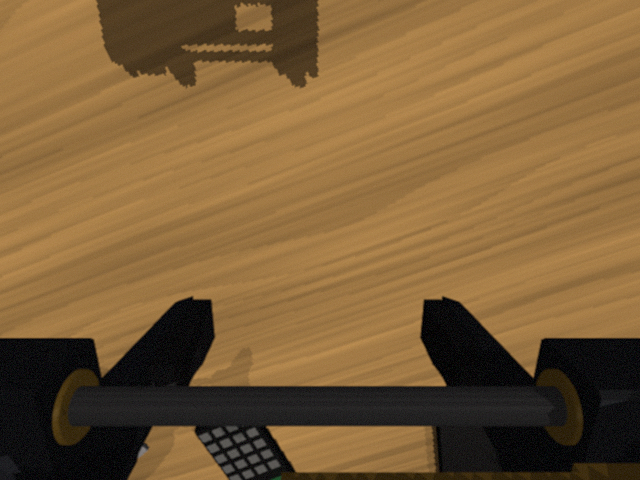

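The crop confirms it: grey dimpled flywheel top left and the brown look-alike below it. Pulley, collar, roller, motor and bracket are as named. Both cameras agree within about 5 mm on the parts, so I'll fly over the bracket and look with the wrist camera.

Request:
arm_command(
  commands=[
    {"xyz": [0.028,-0.048,0],"angular": [0,0,0],"hand": 1},
    {"xyz": [0.028,-0.048,0],"angular": [0,0,0],"hand": 1},
    {"xyz": [0.028,-0.048,0],"angular": [0,0,0],"hand": 1},
    {"xyz": [0.028,-0.048,0],"angular": [0,0,0],"hand": 1},
  ],
  squeeze=25,
)

```text
time_s: 0.65
tcp_pos: [0.347, 0.4393, 0.2384]
tcp_rot: [0.176, 0.984, -0.0, -0.0]
ft_force: [0.2, -0.8, 0.9]
grip_width: 0.0879
finger_force: 0.0
```

Request:
arm_command(
  commands=[
    {"xyz": [0.029,-0.049,0],"angular": [0,0,0],"hand": 1},
    {"xyz": [0.029,-0.049,0],"angular": [0,0,0],"hand": 1},
    {"xyz": [0.029,-0.049,0],"angular": [0,0,0],"hand": 1},
    {"xyz": [0,0,0],"angular": [0,0,0],"hand": 1},
    {"xyz": [0,0,0],"angular": [0,0,0],"hand": 1},
  ],
)

```text
time_s: 1.27
tcp_pos: [0.4333, 0.2941, 0.2386]
tcp_rot: [0.177, 0.984, 0.0, -0.0]
ft_force: [-0.3, -0.4, -0.3]
grip_width: 0.0882
finger_force: 0.0
```

Run:
```python
from h import *
c=cam("wrist");im=eyes.camera("wrist");cv2.imwrite("pics/w_bra.png",im)
print(status.get_obs()["tcp_pos"],proj(c,(.434,.293,.044)))
```

```text
[0.43301865 0.29462284 0.2385361 ] [316.33158665 212.70119805]
```

View pics/w_bra.png

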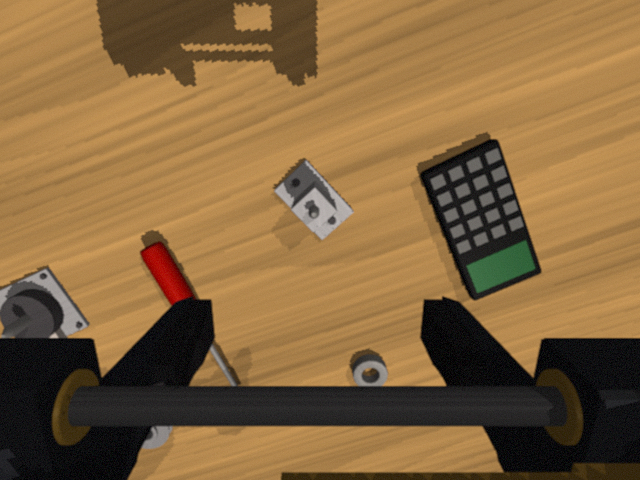

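The bracket is at about (313,210), very close to the predicted pixel (316,213). The collar shows at (370,372), and the motor's edge is at left. On to the motor.

Request:
arm_command(
  commands=[
    {"xyz": [0.003,-0.06,0],"angular": [0,0,0],"hand": 1},
    {"xyz": [0.003,-0.06,0],"angular": [0,0,0],"hand": 1},
    {"xyz": [0.003,-0.06,0],"angular": [0,0,0],"hand": 1},
    {"xyz": [0.003,-0.06,0],"angular": [0,0,0],"hand": 1},
    {"xyz": [0.003,-0.06,0],"angular": [0,0,0],"hand": 1},
  ],
)

```text
time_s: 1.95
tcp_pos: [0.4485, -0.0061, 0.2389]
tcp_rot: [0.175, 0.985, 0.0, 0.0]
ft_force: [0.3, -0.3, -0.5]
grip_width: 0.0884
finger_force: 0.0
```

Request:
arm_command(
  commands=[
    {"xyz": [0,-0.014,0],"angular": [0,0,0],"hand": 1},
    {"xyz": [0,0,0],"angular": [0,0,0],"hand": 1},
    {"xyz": [0,0,0],"angular": [0,0,0],"hand": 1},
  ],
)

```text
time_s: 2.33
tcp_pos: [0.4486, -0.0182, 0.2386]
tcp_rot: [0.175, 0.985, 0.0, -0.0]
ft_force: [0.6, 1.1, -0.8]
grip_width: 0.0882
finger_force: 0.0
```

Run:
```python
from h import *
c=cam("wrist");im=eyes.camera("wrist");cv2.imwrite("pics/w_mot.png",im)
print(status.get_obs()["tcp_pos"],proj(c,(.448,-.02,.024)))
b=cv2.imread("pics/w_bra.png")[150:250,260:360]
a=cv2.resize(b,(400,400),interpolation=cv2.INTER_CUBIC)
m=cv2.resize(im[145:255,255:365],(400,400),interpolation=cv2.INTER_CUBIC)
w=cv2.resize(im,None,fx=.5,fy=.4)
cv2.imwrite("pics/bm.png",np.vstack([np.hstack([a,m]),np.pad(w,((0,0),(0,480),(0,0)))]))
```

```text
[ 0.44853954 -0.01823935  0.23858955] [315.11309836 206.68203089]
```

View pics/bm.png

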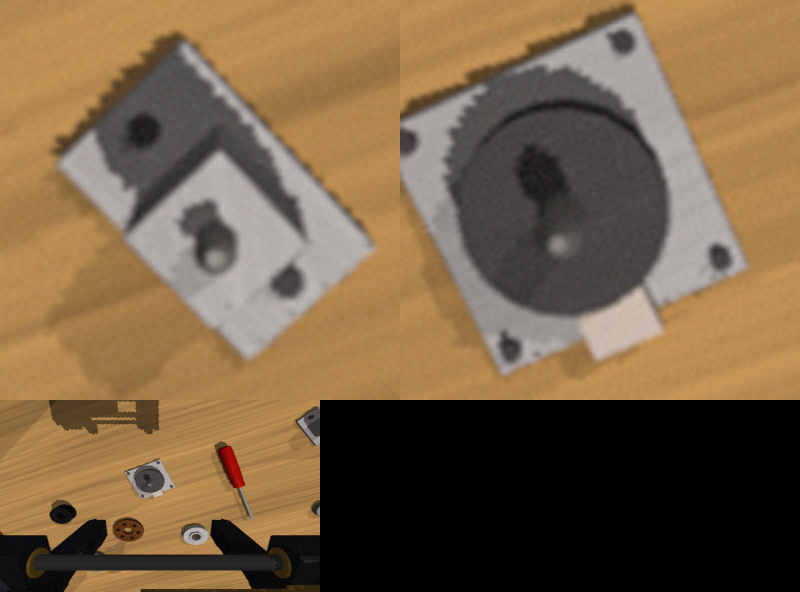

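Both crops are clear. The motor can's top is centred at about (300.0,203.6) with the shaft tip at (299,211.8). The bracket post's top is centred at (314.2,209.5) with the pin tip at (313.7,214.5).

Run:
```python
from h import *
i=eyes.camera_info("wrist");o=status.get_obs()
c=list(cam("wrist"));print("can",ray(c,300,203.6,.024),"tip",ray(c,299,211.8,.056), "diam px",[np.linalg.norm(proj(c,(.45,-.048,.024))-proj(c,(.45,.008,.024)))])
# bracket view: same orientation, shift tcp
d=np.array([.43301865,.29462284,.2385361])-o["tcp_pos"]
c[4]=c[4]-c[3]@d
print("post",ray(c,314.2,209.5,.044),"pin",ray(c,313.7,214.5,.06))
```

```text
can [ 0.44026337 -0.03245165  0.024     ] tip [ 0.44063356 -0.03210692  0.056     ] diam px [np.float64(58.75781581419288)]
post [0.43035899 0.29280379 0.044     ] pin [0.43084145 0.29227981 0.06      ]
```

The can centre and shaft tip agree within 0.5 mm, giving motor (0.4404,-0.0323). The bracket gives (0.4306,0.2925). Next, the flywheel.

Request:
arm_command(
  commands=[
    {"xyz": [0.036,-0.044,-0.01],"angular": [0,0,0],"hand": 1},
    {"xyz": [0.036,-0.044,-0.015],"angular": [0,0,0],"hand": 1},
    {"xyz": [0.036,-0.044,-0.015],"angular": [0,0,0],"hand": 1},
    {"xyz": [0.036,-0.044,-0.015],"angular": [0,0,0],"hand": 1},
    {"xyz": [0.034,-0.044,-0.015],"angular": [0,0,0],"hand": 1},
  ],
)

```text
time_s: 3.0
tcp_pos: [0.6285, -0.2393, 0.1679]
tcp_rot: [0.175, 0.985, 0.0, 0.0]
ft_force: [0.4, -0.9, -0.1]
grip_width: 0.0882
finger_force: 0.0
```

Request:
arm_command(
  commands=[
    {"xyz": [0,0,0],"angular": [0,0,0],"hand": 1},
    {"xyz": [0,0,0],"angular": [0,0,0],"hand": 1},
  ],
)

```text
time_s: 3.25
tcp_pos: [0.6265, -0.2382, 0.1681]
tcp_rot: [0.176, 0.984, 0.0, -0.001]
ft_force: [-0.2, 0.2, 0.8]
grip_width: 0.0882
finger_force: 0.0
```

```bash
cat >> h.py <<'E'
def ell(im,g,mask,lo=15,hi=60):
    """ellipses of the contours of a mask whose centre lies within hi px of guess g"""
    cs,_=cv2.findContours(mask,cv2.RETR_LIST,cv2.CHAIN_APPROX_NONE); out=[]
    for k in cs:
        if len(k)<lo*2: continue
        e=cv2.fitEllipse(k)
        if np.hypot(e[0][0]-g[0],e[0][1]-g[1])<hi and max(e[1])<200: out.append((np.round(e[0],1).tolist(),np.round(e[1],1).tolist()))
    return out
def sat(im,s=60,v=60):
    h=cv2.cvtColor(im,cv2.COLOR_BGR2HSV); return ((h[...,1]<s)&(h[...,2]>v)).astype(np.uint8)*255
E
python3 - <<'E'
from h import *
c=cam("wrist");im=eyes.camera("wrist");cv2.imwrite("pics/w_fly.png",im)
print(status.get_obs()["tcp_pos"])
g=proj(c,(.627,-.238,.01));print(g)
print(ell(im,g,sat(im)), "exp diam",np.linalg.norm(proj(c,(.627,-.272,.01))-proj(c,(.627,-.204,.01))))
E
```

```text
[ 0.62647252 -0.23807567  0.16890152]
[317.57563786 222.81257155]
[([308.6, 223.2], [24.1, 25.4]), ([301.5, 198.1], [10.5, 11.0]), ([308.4, 221.8], [79.5, 81.4])] exp diam 83.54225273686227
```

View pics/w_fly.png

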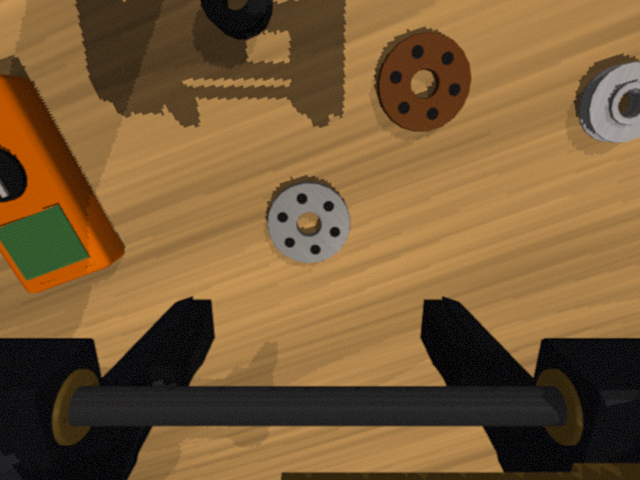

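The flywheel is centred at (308.5,222.5) in the wrist view, and its diameter of about 81 px is close to the expected 83. The brown look-alike at (423,82) is clear of the fingers. That puts the flywheel at about (0.624,-0.245). I'll descend partway and re-measure.

Request:
arm_command(
  commands=[
    {"xyz": [-0.0025,-0.007,-0.04],"angular": [0,0,0],"hand": 1},
    {"xyz": [0,0,-0.04],"angular": [0,0,0],"hand": 1},
    {"xyz": [0,0,0],"angular": [0,0,0],"hand": 1},
    {"xyz": [0,0,0],"angular": [0,0,0],"hand": 1},
  ],
)

```text
time_s: 3.8
tcp_pos: [0.6249, -0.2464, 0.091]
tcp_rot: [0.176, 0.984, -0.0, 0.001]
ft_force: [0.5, -1.0, 0.3]
grip_width: 0.0883
finger_force: 0.0
```

Run:
```python
from h import *
c=cam("wrist");im=eyes.camera("wrist");cv2.imwrite("pics/w_fly2.png",im)
print(status.get_obs()["tcp_pos"])
g=proj(c,(.624,-.245,.01));print(g, proj(c,status.get_obs()["tcp_pos"]))
for e in ell(im,g,sat(im)): print(e,ray(c,*e[0],.01))
```

```text
[ 0.62549759 -0.2469091   0.09169612]
[318.85250422 251.98411406] [316.64635036 321.61488324]
([327.4, 285.9], [12.3, 13.1]) [ 0.64751257 -0.24781344  0.01      ]
([294.0, 277.1], [12.3, 13.7]) [ 0.63442642 -0.26563433  0.01      ]
([353.0, 263.7], [12.7, 13.5]) [ 0.63873828 -0.22759541  0.01      ]
([284.9, 245.2], [12.9, 14.1]) [ 0.6125712  -0.26313038  0.01      ]
([319.6, 252.5], [28.9, 33.0]) [ 0.62448011 -0.24468169  0.01      ]
([345.2, 231.0], [13.6, 13.8]) [ 0.6168077  -0.22523862  0.01      ]
([310.5, 221.3], [13.9, 14.1]) [ 0.60375256 -0.24294435  0.01      ]
([319.1, 250.7], [102.0, 106.2]) [ 0.62325938 -0.24456438  0.01      ]
```

Dimples and bore agree on (0.625,-0.245). Descend and grip.

Request:
arm_command(
  commands=[
    {"xyz": [-0.0005,0.0015,-0.04],"angular": [0,0,0],"hand": 1},
    {"xyz": [0,0,-0.035],"angular": [0,0,0],"hand": 1},
    {"xyz": [0,0,-0.013],"angular": [0,0,0],"hand": 1},
    {"xyz": [0,0,0],"angular": [0,0,0],"hand": 1},
  ],
)

```text
time_s: 4.35
tcp_pos: [0.6249, -0.246, 0.0024]
tcp_rot: [0.176, 0.984, -0.0, 0.001]
ft_force: [0.4, 0.6, 0.8]
grip_width: 0.0881
finger_force: 0.0
```

Request:
arm_command(
  commands=[
    {"xyz": [0,0,0],"angular": [0,0,0],"hand": 0.6},
    {"xyz": [0,0,0],"angular": [0,0,0],"hand": 0.6},
    {"xyz": [0,0,0],"angular": [0,0,0],"hand": 0.6},
    {"xyz": [0,0,0],"angular": [0,0,0],"hand": 0.6},
  ],
  squeeze=25,
)

```text
time_s: 4.85
tcp_pos: [0.6245, -0.2458, 0.002]
tcp_rot: [0.177, 0.984, -0.0, 0.001]
ft_force: [-0.0, 0.8, 5.5]
grip_width: 0.0667
finger_force: 25.0
```

Request:
arm_command(
  commands=[
    {"xyz": [0,0,0.02],"angular": [0,0,0],"hand": 0.6},
    {"xyz": [0,0,0.04],"angular": [0,0,0],"hand": 0.6},
    {"xyz": [0,0,0.04],"angular": [0,0,0],"hand": 0.6},
    {"xyz": [-0.0185,0.0215,0],"angular": [0,0,0],"hand": 0.6},
    {"xyz": [-0.033,0.038,0],"angular": [0,0,0],"hand": 0.6},
  ],
)

```text
time_s: 5.48
tcp_pos: [0.5729, -0.1868, 0.1027]
tcp_rot: [0.177, 0.984, -0.0, 0.002]
ft_force: [0.1, 1.2, -2.1]
grip_width: 0.067
finger_force: 25.0
```

Request:
arm_command(
  commands=[
    {"xyz": [-0.038,0.044,0],"angular": [0,0,0],"hand": 0.6},
    {"xyz": [-0.038,0.044,0],"angular": [0,0,0],"hand": 0.6},
    {"xyz": [-0.035,0.04,0],"angular": [0,0,0],"hand": 0.6},
    {"xyz": [-0.022,0.026,0],"angular": [0,0,0],"hand": 0.6},
    {"xyz": [0,0,0],"angular": [0,0,0],"hand": 0.6},
  ],
)

```text
time_s: 6.1
tcp_pos: [0.4367, -0.0307, 0.1007]
tcp_rot: [0.175, 0.985, -0.0, -0.001]
ft_force: [-0.0, -0.6, -3.3]
grip_width: 0.0668
finger_force: 25.0
```

Request:
arm_command(
  commands=[
    {"xyz": [0,0,0],"angular": [0,0,0],"hand": 0.6},
  ],
)

```text
time_s: 6.22
tcp_pos: [0.4397, -0.0323, 0.1015]
tcp_rot: [0.176, 0.984, -0.0, 0.001]
ft_force: [1.0, -0.3, -2.3]
grip_width: 0.0668
finger_force: 25.0
```

Run:
```python
from h import *
c=cam("wrist");im=eyes.camera("wrist")
o=status.get_obs();print(o["tcp_pos"],o["grip_width"],o["ft_force"])
side=eyes.camera("side")
a=cv2.resize(im,(400,300));a=im[150:430,130:510]
b=cv2.resize(side[170:270,290:430],None,fx=2.7,fy=2.8,interpolation=cv2.INTER_CUBIC)
cv2.imwrite("pics/hold1.png",np.hstack([a,b]))
```

```text
[ 0.43999617 -0.03260809  0.10141052] 0.06711774027116796 [ 1.28109967  0.79140582 -1.12798674]
```

View pics/hold1.png

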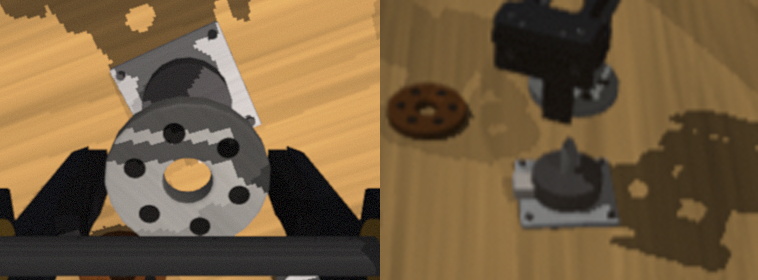

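The flywheel is held flat with its bore at (317,326) in the wrist view, above the shaft. Lowering.

Request:
arm_command(
  commands=[
    {"xyz": [0.0004,0.0003,-0.03],"angular": [0,0,0],"hand": 0.6},
    {"xyz": [0,0,-0.025],"angular": [0,0,0],"hand": 0.6},
    {"xyz": [0,0,-0.012],"angular": [0,0,0],"hand": 0.6},
    {"xyz": [0,0,0],"angular": [0,0,0],"hand": 0.6},
  ],
)

```text
time_s: 6.82
tcp_pos: [0.439, -0.0321, 0.033]
tcp_rot: [0.177, 0.984, -0.0, -0.001]
ft_force: [0.4, 0.8, -2.8]
grip_width: 0.0671
finger_force: 25.0
```

Request:
arm_command(
  commands=[
    {"xyz": [0,0,-0.004],"angular": [0,0,0],"hand": 0.6},
    {"xyz": [0,0,-0.002],"angular": [0,0,0],"hand": 0.6},
    {"xyz": [0,0,0],"angular": [0,0,0],"hand": 0.6},
  ],
)

```text
time_s: 7.2
tcp_pos: [0.4397, -0.0318, 0.0281]
tcp_rot: [0.176, 0.984, 0.0, 0.0]
ft_force: [-0.5, 0.3, -0.9]
grip_width: 0.0666
finger_force: 25.0
```

Request:
arm_command(
  commands=[
    {"xyz": [0,0,-0.0015],"angular": [0,0,0],"hand": 0.6},
    {"xyz": [0,0,0],"angular": [0,0,0],"hand": 0.6},
  ],
)

```text
time_s: 7.45
tcp_pos: [0.4394, -0.0317, 0.0262]
tcp_rot: [0.176, 0.984, -0.0, 0.0]
ft_force: [-0.0, 0.6, -1.1]
grip_width: 0.0669
finger_force: 25.0
```

Request:
arm_command(
  commands=[
    {"xyz": [0,0,-0.001],"angular": [0,0,0],"hand": 0.6},
    {"xyz": [0,0,0],"angular": [0,0,0],"hand": 0.6},
  ],
)

```text
time_s: 7.7
tcp_pos: [0.4395, -0.0317, 0.0259]
tcp_rot: [0.176, 0.984, 0.0, -0.0]
ft_force: [-3.7, -0.4, 5.7]
grip_width: 0.0673
finger_force: 25.0
```

Seated: contact force at TCP z = 0.026, as expected. Release, lift and go to the collar.

Request:
arm_command(
  commands=[
    {"xyz": [0,0,0],"angular": [0,0,0],"hand": 1},
    {"xyz": [0,0,0],"angular": [0,0,0],"hand": 1},
    {"xyz": [0,0,0],"angular": [0,0,0],"hand": 1},
    {"xyz": [0,0,0.03],"angular": [0,0,0],"hand": 1},
    {"xyz": [0,0,0.055],"angular": [0,0,0],"hand": 1},
  ],
)

```text
time_s: 8.32
tcp_pos: [0.4369, -0.0315, 0.1088]
tcp_rot: [0.176, 0.984, -0.0, -0.003]
ft_force: [1.2, -0.5, -0.3]
grip_width: 0.0886
finger_force: 0.0
```

Request:
arm_command(
  commands=[
    {"xyz": [0.01,0.015,0.057],"angular": [0,0,0],"hand": 1},
    {"xyz": [0.03,0.047,0],"angular": [0,0,0],"hand": 1},
    {"xyz": [0.03,0.047,0],"angular": [0,0,0],"hand": 1},
    {"xyz": [0.03,0.047,0],"angular": [0,0,0],"hand": 1},
    {"xyz": [0.03,0.047,0],"angular": [0,0,0],"hand": 1},
  ],
)

```text
time_s: 8.95
tcp_pos: [0.5702, 0.1729, 0.1671]
tcp_rot: [0.176, 0.984, -0.0, 0.0]
ft_force: [0.4, -0.5, 0.1]
grip_width: 0.0884
finger_force: 0.0
```

Request:
arm_command(
  commands=[
    {"xyz": [0.03,0.047,0],"angular": [0,0,0],"hand": 1},
    {"xyz": [0.03,0.047,-0.03],"angular": [0,0,0],"hand": 1},
    {"xyz": [0.011,0.02,-0.045],"angular": [0,0,0],"hand": 1},
    {"xyz": [0,0,0],"angular": [0,0,0],"hand": 1},
    {"xyz": [0,0,0],"angular": [0,0,0],"hand": 1},
  ],
)

```text
time_s: 9.57
tcp_pos: [0.6398, 0.2841, 0.0929]
tcp_rot: [0.176, 0.984, -0.0, -0.0]
ft_force: [-0.4, -0.1, 0.9]
grip_width: 0.0885
finger_force: 0.0
```

Run:
```python
from h import *
c=cam("wrist");im=eyes.camera("wrist");cv2.imwrite("pics/w_col.png",im)
print(status.get_obs()["tcp_pos"])
g=proj(c,(.641,.285,.014));print(g,"exp d,bore",np.linalg.norm(proj(c,(.641,.265,.014))-proj(c,(.641,.305,.014))))
for e in ell(im,g,sat(im)): print(e,ray(c,*e[0],.014))
s=eyes.camera("side");cv2.imwrite("pics/chk1.png",np.hstack([cv2.resize(s[190:270,300:420],None,fx=3.3,fy=3.3,interpolation=cv2.INTER_CUBIC),cv2.resize(im,(352,264))]))
```

```text
[0.64058167 0.28414219 0.09421343]
[319.3332934  256.74690549] exp d,bore 64.34706577265635
([313.5, 253.6], [28.7, 33.2]) [0.63781638 0.28234383 0.014     ]
([313.1, 253.2], [59.8, 62.5]) [0.63748589 0.2822044  0.014     ]
```

View pics/chk1.png

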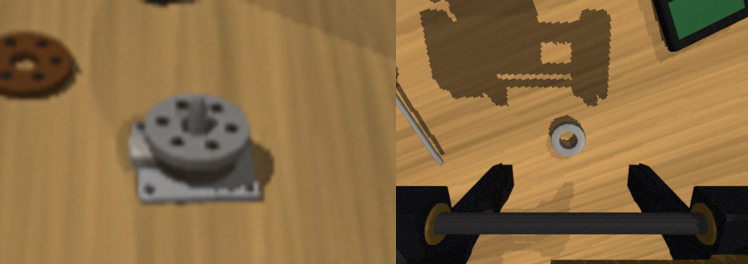

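The flywheel sits flat over the shaft in the side crop (195,125). The collar is at (313.4,253.4), i.e. (0.6377,0.2823). Grip it.

Request:
arm_command(
  commands=[
    {"xyz": [-0.0028,-0.0018,-0.042],"angular": [0,0,0],"hand": 1},
    {"xyz": [0,0,-0.035],"angular": [0,0,0],"hand": 0.8},
    {"xyz": [0,0,-0.0145],"angular": [0,0,0],"hand": 0.65},
    {"xyz": [0,0,0],"angular": [0,0,0],"hand": 0.65},
  ],
)

```text
time_s: 10.18
tcp_pos: [0.6383, 0.2827, 0.0027]
tcp_rot: [0.177, 0.984, 0.001, 0.001]
ft_force: [-0.1, -0.4, 0.1]
grip_width: 0.0604
finger_force: 0.0
```

Request:
arm_command(
  commands=[
    {"xyz": [0,0,0],"angular": [0,0,0],"hand": 0.3},
    {"xyz": [0,0,0],"angular": [0,0,0],"hand": 0.3},
    {"xyz": [0,0,0],"angular": [0,0,0],"hand": 0.3},
    {"xyz": [0,0,0],"angular": [0,0,0],"hand": 0.3},
  ],
)

```text
time_s: 10.68
tcp_pos: [0.6381, 0.283, 0.0025]
tcp_rot: [0.176, 0.984, 0.0, 0.001]
ft_force: [-1.2, -0.9, 6.2]
grip_width: 0.0387
finger_force: 25.0
```

Request:
arm_command(
  commands=[
    {"xyz": [0,0,0.02],"angular": [0,0,0],"hand": 0.3},
    {"xyz": [0,0,0.05],"angular": [0,0,0],"hand": 0.3},
    {"xyz": [0,0,0.05],"angular": [0,0,0],"hand": 0.3},
    {"xyz": [-0.015,-0.024,0],"angular": [0,0,0],"hand": 0.3},
    {"xyz": [-0.028,-0.044,0],"angular": [0,0,0],"hand": 0.3},
  ],
)

```text
time_s: 11.3
tcp_pos: [0.5955, 0.2157, 0.1237]
tcp_rot: [0.176, 0.984, 0.001, 0.002]
ft_force: [0.4, -0.5, -0.8]
grip_width: 0.0387
finger_force: 25.0
```

Request:
arm_command(
  commands=[
    {"xyz": [-0.029,-0.047,0],"angular": [0,0,0],"hand": 0.3},
    {"xyz": [-0.029,-0.047,0],"angular": [0,0,0],"hand": 0.3},
    {"xyz": [-0.029,-0.047,0],"angular": [0,0,0],"hand": 0.3},
    {"xyz": [-0.029,-0.047,0],"angular": [0,0,0],"hand": 0.3},
    {"xyz": [-0.025,-0.037,0],"angular": [0,0,0],"hand": 0.3},
  ],
)

```text
time_s: 11.92
tcp_pos: [0.452, -0.0115, 0.1219]
tcp_rot: [0.177, 0.984, -0.0, 0.001]
ft_force: [-0.1, -0.0, -1.0]
grip_width: 0.0387
finger_force: 25.0
```

Request:
arm_command(
  commands=[
    {"xyz": [-0.0138,-0.0222,0],"angular": [0,0,0],"hand": 0.3},
    {"xyz": [0,0,0],"angular": [0,0,0],"hand": 0.3},
    {"xyz": [0,0,0],"angular": [0,0,0],"hand": 0.3},
  ],
)

```text
time_s: 12.3
tcp_pos: [0.4401, -0.032, 0.1218]
tcp_rot: [0.177, 0.984, 0.0, 0.001]
ft_force: [-0.3, 0.1, 0.3]
grip_width: 0.0388
finger_force: 25.0
```

Run:
```python
from h import *
c=cam("wrist");im=eyes.camera("wrist");cv2.imwrite("pics/w_colh.png",im)
o=status.get_obs();p=o["tcp_pos"];print(p,o["grip_width"],o["ft_force"])
g=proj(c,p+[0,0,.0115])
for e in ell(im,g,sat(im),hi=25): print(e,ray(c,*e[0],p[2]+.0115))
```

```text
[ 0.44020357 -0.03178125  0.12166667] 0.03887651794895736 [-0.73072238 -0.43059152 -0.55199397]
([316.1, 355.4], [5.6, 17.7]) [ 0.44934917 -0.03599718  0.13316667]
([320.6, 330.4], [36.0, 52.5]) [ 0.43918315 -0.03032171  0.13316667]
```

Request:
arm_command(
  commands=[
    {"xyz": [0.0003,-0.0004,-0.03],"angular": [0,0,0],"hand": 0.3},
    {"xyz": [0,0,-0.03],"angular": [0,0,0],"hand": 0.3},
    {"xyz": [0,0,-0.018],"angular": [0,0,0],"hand": 0.3},
    {"xyz": [0,0,-0.003],"angular": [0,0,0],"hand": 0.3},
    {"xyz": [0,0,0],"angular": [0,0,0],"hand": 0.3},
  ],
)

```text
time_s: 12.98
tcp_pos: [0.4404, -0.0322, 0.0404]
tcp_rot: [0.176, 0.984, 0.0, 0.0]
ft_force: [1.0, 0.2, -0.3]
grip_width: 0.0386
finger_force: 25.0
```

Request:
arm_command(
  commands=[
    {"xyz": [0,0,-0.002],"angular": [0,0,0],"hand": 0.3},
    {"xyz": [0,0,-0.001],"angular": [0,0,0],"hand": 0.3},
    {"xyz": [0,0,0],"angular": [0,0,0],"hand": 0.3},
  ],
)

```text
time_s: 13.35
tcp_pos: [0.44, -0.0328, 0.0374]
tcp_rot: [0.177, 0.984, 0.0, 0.0]
ft_force: [0.7, -0.0, 0.2]
grip_width: 0.0388
finger_force: 25.0
```

Request:
arm_command(
  commands=[
    {"xyz": [0,0,-0.0015],"angular": [0,0,0],"hand": 0.3},
    {"xyz": [0,0,0],"angular": [0,0,0],"hand": 0.3},
  ],
)

```text
time_s: 13.6
tcp_pos: [0.4401, -0.0329, 0.0365]
tcp_rot: [0.177, 0.984, -0.0, 0.0]
ft_force: [-3.3, 0.7, 6.2]
grip_width: 0.0388
finger_force: 25.0
```

Seated. Release and go to the pulley.

Request:
arm_command(
  commands=[
    {"xyz": [0,0,0],"angular": [0,0,0],"hand": 0.7},
    {"xyz": [0,0,0],"angular": [0,0,0],"hand": 0.7},
    {"xyz": [0,0,0],"angular": [0,0,0],"hand": 0.7},
    {"xyz": [0,0,0.03],"angular": [0,0,0],"hand": 0.7},
    {"xyz": [0,0,0.04],"angular": [0,0,0],"hand": 1},
  ],
)

```text
time_s: 14.22
tcp_pos: [0.4382, -0.0325, 0.105]
tcp_rot: [0.176, 0.984, -0.0, -0.002]
ft_force: [0.8, -0.2, -0.6]
grip_width: 0.0698
finger_force: 0.0
```

Request:
arm_command(
  commands=[
    {"xyz": [0.04,0.009,0],"angular": [0,0,0],"hand": 1},
    {"xyz": [0.05,0.012,0],"angular": [0,0,0],"hand": 1},
    {"xyz": [0.05,0.012,0],"angular": [0,0,0],"hand": 1},
    {"xyz": [0.04,0.009,0],"angular": [0,0,0],"hand": 1},
    {"xyz": [0,0,0],"angular": [0,0,0],"hand": 1},
  ],
)

```text
time_s: 14.85
tcp_pos: [0.6223, 0.0099, 0.1053]
tcp_rot: [0.176, 0.984, 0.0, 0.001]
ft_force: [-0.3, -0.6, -0.7]
grip_width: 0.0882
finger_force: 0.0
```

Request:
arm_command(
  commands=[
    {"xyz": [0,0,0],"angular": [0,0,0],"hand": 1},
  ],
)

```text
time_s: 14.98
tcp_pos: [0.6186, 0.0092, 0.1047]
tcp_rot: [0.176, 0.984, -0.0, -0.001]
ft_force: [0.2, -0.3, -0.3]
grip_width: 0.0879
finger_force: 0.0
```

Run:
```python
from h import *
c=cam("wrist");im=eyes.camera("wrist");cv2.imwrite("pics/w_pul.png",im)
print(status.get_obs()["tcp_pos"])
g=proj(c,(.621,.009,.016));print(g,"exp rim,hub",[np.linalg.norm(proj(c,(.621,.009-r,z))-proj(c,(.621,.009+r,z))) for r,z in((.028,.014),(.015,.018))])
for e in ell(im,g,sat(im)): print(e,ray(c,*e[0],.014),ray(c,*e[0],.018))
s=eyes.camera("side");cv2.imwrite("pics/chk2.png",np.hstack([cv2.resize(s[190:270,300:420],None,fx=3.3,fy=3.3,interpolation=cv2.INTER_CUBIC),im[150:414,140:500]]))
```

```text
[0.61819367 0.00908232 0.10484716]
[318.40738976 253.98930141] exp rim,hub [np.float64(85.87859046007156), np.float64(46.69814996326607)]
([313.9, 251.1], [21.9, 31.3]) [0.61879997 0.00670846 0.014     ] [0.61750185 0.00723005 0.018     ]
([312.7, 249.2], [83.8, 84.4]) [0.61731332 0.00643582 0.014     ] [0.61604026 0.00696201 0.018     ]
```

View pics/chk2.png

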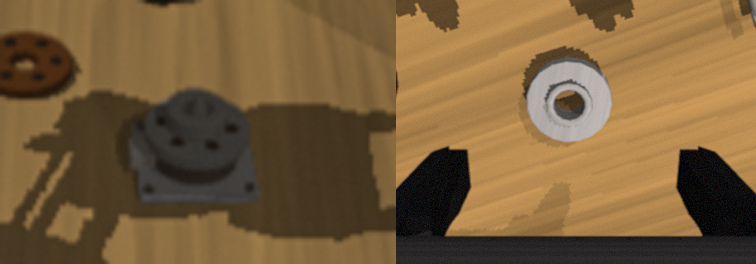

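The collar sits on the flywheel in the side crop (195,105). The pulley is at (313,250), i.e. (0.6175,0.0068). Grip it.

Request:
arm_command(
  commands=[
    {"xyz": [-0.0007,-0.0024,-0.045],"angular": [0,0,0],"hand": 1},
    {"xyz": [0,0,-0.04],"angular": [0,0,0],"hand": 1},
    {"xyz": [0,0,-0.0172],"angular": [0,0,0],"hand": 0.85},
    {"xyz": [0,0,0],"angular": [0,0,0],"hand": 0.85},
  ],
)

```text
time_s: 15.58
tcp_pos: [0.6184, 0.0067, 0.0032]
tcp_rot: [0.177, 0.984, -0.0, -0.0]
ft_force: [-0.3, -0.4, 0.3]
grip_width: 0.0751
finger_force: 0.0
```

Request:
arm_command(
  commands=[
    {"xyz": [0,0,0],"angular": [0,0,0],"hand": 0.5},
    {"xyz": [0,0,0],"angular": [0,0,0],"hand": 0.5},
    {"xyz": [0,0,0],"angular": [0,0,0],"hand": 0.5},
    {"xyz": [0,0,0],"angular": [0,0,0],"hand": 0.5},
  ],
)

```text
time_s: 16.08
tcp_pos: [0.6197, 0.0068, 0.0045]
tcp_rot: [0.176, 0.984, 0.0, 0.001]
ft_force: [-1.2, -0.8, 5.6]
grip_width: 0.0538
finger_force: 25.0
```

Request:
arm_command(
  commands=[
    {"xyz": [0,0,0.02],"angular": [0,0,0],"hand": 0.5},
    {"xyz": [0,0,0.05],"angular": [0,0,0],"hand": 0.5},
    {"xyz": [0,0,0.05],"angular": [0,0,0],"hand": 0.5},
    {"xyz": [-0.02,-0.004,0],"angular": [0,0,0],"hand": 0.5},
    {"xyz": [-0.045,-0.01,0],"angular": [0,0,0],"hand": 0.5},
  ],
)

```text
time_s: 16.7
tcp_pos: [0.5558, -0.0071, 0.126]
tcp_rot: [0.176, 0.984, 0.0, 0.002]
ft_force: [-0.8, 0.0, -1.8]
grip_width: 0.0538
finger_force: 25.0
```

Request:
arm_command(
  commands=[
    {"xyz": [-0.05,-0.011,0],"angular": [0,0,0],"hand": 0.5},
    {"xyz": [-0.045,-0.01,0],"angular": [0,0,0],"hand": 0.5},
    {"xyz": [-0.0177,-0.0042,0],"angular": [0,0,0],"hand": 0.5},
    {"xyz": [0,0,0],"angular": [0,0,0],"hand": 0.5},
    {"xyz": [0,0,0],"angular": [0,0,0],"hand": 0.5},
  ],
)

```text
time_s: 17.32
tcp_pos: [0.4432, -0.0323, 0.1244]
tcp_rot: [0.176, 0.984, 0.0, 0.001]
ft_force: [-0.6, 0.8, -0.1]
grip_width: 0.0538
finger_force: 25.0
```

Run:
```python
from h import *
c=cam("wrist");im=eyes.camera("wrist");cv2.imwrite("pics/w_pulh.png",im)
o=status.get_obs();p=o["tcp_pos"];print(p,o["grip_width"],o["ft_force"],o["tcp_rot"].round(3))
g=proj(c,p+[0,0,.0115])
for e in ell(im,g,sat(im),hi=25): print(e,ray(c,*e[0],p[2]+.0115))
```

```text
[ 0.4432132  -0.0322947   0.12417555] 0.053880763042918285 [ 0.95836854  0.36929035 -0.17441219] [0.176 0.984 0.    0.001]
([333.7, 338.2], [6.7, 11.3]) [ 0.44747549 -0.02698213  0.13567555]
([319.6, 326.5], [27.4, 48.0]) [ 0.44056258 -0.03042028  0.13567555]
```

The pulley sits about 2 mm toward -x from the TCP, so it is at about (0.441,-0.0323), on the shaft axis. Lowering in stages.

Request:
arm_command(
  commands=[
    {"xyz": [-0.0005,0,-0.03],"angular": [0,0,0],"hand": 0.5},
    {"xyz": [0,0,-0.025],"angular": [0,0,0],"hand": 0.5},
    {"xyz": [0,0,-0.01],"angular": [0,0,0],"hand": 0.5},
    {"xyz": [0,0,0],"angular": [0,0,0],"hand": 0.5},
  ],
)

```text
time_s: 17.88
tcp_pos: [0.441, -0.0322, 0.0579]
tcp_rot: [0.176, 0.984, -0.0, -0.001]
ft_force: [0.3, 0.1, 0.5]
grip_width: 0.0542
finger_force: 25.0
```

Request:
arm_command(
  commands=[
    {"xyz": [0,0,-0.003],"angular": [0,0,0],"hand": 0.5},
    {"xyz": [0,0,-0.002],"angular": [0,0,0],"hand": 0.5},
    {"xyz": [0,0,0],"angular": [0,0,0],"hand": 0.5},
  ],
)

```text
time_s: 18.25
tcp_pos: [0.4411, -0.0324, 0.0538]
tcp_rot: [0.176, 0.984, 0.0, 0.0]
ft_force: [0.1, -0.5, -1.1]
grip_width: 0.0542
finger_force: 25.0
```

Request:
arm_command(
  commands=[
    {"xyz": [0,0,-0.0015],"angular": [0,0,0],"hand": 0.5},
    {"xyz": [0,0,0],"angular": [0,0,0],"hand": 0.5},
  ],
)

```text
time_s: 18.5
tcp_pos: [0.4412, -0.0324, 0.0524]
tcp_rot: [0.176, 0.984, 0.0, 0.0]
ft_force: [-0.5, -0.5, 3.4]
grip_width: 0.0539
finger_force: 25.0
```

Request:
arm_command(
  commands=[
    {"xyz": [0,0,-0.001],"angular": [0,0,0],"hand": 0.5},
    {"xyz": [0,0,0],"angular": [0,0,0],"hand": 0.5},
  ],
)

```text
time_s: 18.75
tcp_pos: [0.4413, -0.0324, 0.0523]
tcp_rot: [0.176, 0.984, -0.0, 0.0]
ft_force: [-4.5, 1.0, 11.6]
grip_width: 0.0536
finger_force: 25.0
```

Seated: 0.0523 less the grip offset is about 0.048. Release and go to the roller.

Request:
arm_command(
  commands=[
    {"xyz": [0,0,0],"angular": [0,0,0],"hand": 0.9},
    {"xyz": [0,0,0],"angular": [0,0,0],"hand": 0.9},
    {"xyz": [0,0,0],"angular": [0,0,0],"hand": 0.9},
    {"xyz": [0,0,0.03],"angular": [0,0,0],"hand": 0.9},
    {"xyz": [0,0,0.033],"angular": [0,0,0],"hand": 1},
  ],
)

```text
time_s: 19.38
tcp_pos: [0.4398, -0.0322, 0.1136]
tcp_rot: [0.176, 0.984, -0.0, -0.001]
ft_force: [-0.4, 0.1, -0.0]
grip_width: 0.0867
finger_force: 0.0
```

Request:
arm_command(
  commands=[
    {"xyz": [0.003,-0.045,0],"angular": [0,0,0],"hand": 1},
    {"xyz": [0.005,-0.06,0],"angular": [0,0,0],"hand": 1},
    {"xyz": [0.005,-0.06,0],"angular": [0,0,0],"hand": 1},
    {"xyz": [0.005,-0.045,0],"angular": [0,0,0],"hand": 1},
    {"xyz": [0,0,0],"angular": [0,0,0],"hand": 1},
  ],
)

```text
time_s: 20.0
tcp_pos: [0.4591, -0.2452, 0.1139]
tcp_rot: [0.178, 0.984, -0.0, 0.0]
ft_force: [-0.1, 1.2, 0.7]
grip_width: 0.088
finger_force: 0.0
```

Request:
arm_command(
  commands=[
    {"xyz": [0,0,0],"angular": [0,0,0],"hand": 1},
    {"xyz": [0,0,0],"angular": [0,0,0],"hand": 1},
  ],
)

```text
time_s: 20.25
tcp_pos: [0.4584, -0.2409, 0.1135]
tcp_rot: [0.176, 0.984, 0.0, -0.0]
ft_force: [-0.3, 0.1, -0.1]
grip_width: 0.0882
finger_force: 0.0
```

Run:
```python
from h import *
c=cam("wrist");im=eyes.camera("wrist");cv2.imwrite("pics/w_rol.png",im)
print(status.get_obs()["tcp_pos"])
g=proj(c,(.459,-.242,.026));print(g,"exp",[np.linalg.norm(proj(c,(.459,-.242-r,.026))-proj(c,(.459,-.242+r,.026))) for r in (.023,.009)])
h=cv2.cvtColor(im,cv2.COLOR_BGR2HSV)
for th in (40,55):
    m=(h[...,2]<th).astype(np.uint8)*255
    for e in ell(im,g,m): print(th,e,ray(c,*e[0],.026))
s=eyes.camera("side");cv2.imwrite("pics/chk3.png",np.hstack([cv2.resize(s[190:270,300:420],None,fx=3.3,fy=3.3,interpolation=cv2.INTER_CUBIC),im[150:414,140:500]]))
```

```text
[ 0.45851514 -0.2409092   0.1135871 ]
[315.98419773 252.38440217] exp [np.float64(71.51522814368072), np.float64(27.98186462686682)]
40 ([353.7, 260.2], [4.6, 12.8]) [ 0.47239853 -0.22109347  0.026     ]
40 ([356.1, 241.9], [7.1, 11.7]) [ 0.46119011 -0.21572668  0.026     ]
40 ([327.0, 243.3], [16.5, 24.7]) [ 0.45568871 -0.23332949  0.026     ]
40 ([325.2, 243.6], [62.8, 73.8]) [ 0.45548195 -0.23446808  0.026     ]
55 ([327.1, 243.4], [15.3, 23.4]) [ 0.45577344 -0.23329261  0.026     ]
55 ([327.0, 244.7], [68.0, 73.6]) [ 0.45656873 -0.23364619  0.026     ]
```

View pics/chk3.png

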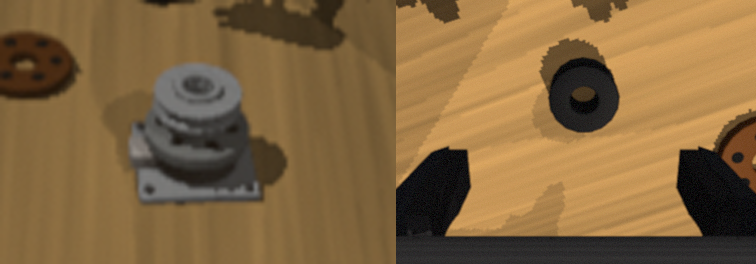

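The pulley sits on the stack, level, with its hub up. The roller's top face is centred at about (327,247), i.e. (0.4583,-0.2344). Grip it.

Request:
arm_command(
  commands=[
    {"xyz": [0,0.0065,-0.045],"angular": [0,0,0],"hand": 1},
    {"xyz": [0,0,-0.045],"angular": [0,0,0],"hand": 1},
    {"xyz": [0,0,-0.0205],"angular": [0,0,0],"hand": 0.8},
    {"xyz": [0,0,0],"angular": [0,0,0],"hand": 0.7},
  ],
)

```text
time_s: 20.85
tcp_pos: [0.4585, -0.2347, 0.0025]
tcp_rot: [0.176, 0.984, 0.0, -0.001]
ft_force: [-0.2, 0.2, -0.1]
grip_width: 0.0705
finger_force: 0.0
```

Request:
arm_command(
  commands=[
    {"xyz": [0,0,0],"angular": [0,0,0],"hand": 0.4},
    {"xyz": [0,0,0],"angular": [0,0,0],"hand": 0.4},
    {"xyz": [0,0,0],"angular": [0,0,0],"hand": 0.4},
    {"xyz": [0,0,0],"angular": [0,0,0],"hand": 0.4},
  ],
  squeeze=20,
)

```text
time_s: 21.35
tcp_pos: [0.4591, -0.2358, 0.004]
tcp_rot: [0.176, 0.984, 0.0, 0.0]
ft_force: [-0.8, 1.7, 4.5]
grip_width: 0.0436
finger_force: 21.2
```

Request:
arm_command(
  commands=[
    {"xyz": [0,0,0.02],"angular": [0,0,0],"hand": 0.4},
    {"xyz": [0,0,0.055],"angular": [0,0,0],"hand": 0.4},
    {"xyz": [0,0,0.055],"angular": [0,0,0],"hand": 0.4},
    {"xyz": [-0.002,0.03,0],"angular": [0,0,0],"hand": 0.4},
    {"xyz": [-0.003,0.057,0],"angular": [0,0,0],"hand": 0.4},
  ],
)

```text
time_s: 21.98
tcp_pos: [0.455, -0.1497, 0.1349]
tcp_rot: [0.178, 0.984, -0.001, 0.002]
ft_force: [0.5, 0.8, -0.3]
grip_width: 0.0438
finger_force: 21.0
```

Request:
arm_command(
  commands=[
    {"xyz": [-0.003,0.057,0],"angular": [0,0,0],"hand": 0.4},
    {"xyz": [-0.003,0.057,0],"angular": [0,0,0],"hand": 0.4},
    {"xyz": [-0.003,0.057,0],"angular": [0,0,0],"hand": 0.4},
    {"xyz": [-0.003,0.057,0],"angular": [0,0,0],"hand": 0.4},
    {"xyz": [-0.003,0.057,0],"angular": [0,0,0],"hand": 0.4},
  ],
)

```text
time_s: 22.6
tcp_pos: [0.4385, 0.1378, 0.1335]
tcp_rot: [0.177, 0.984, 0.0, 0.0]
ft_force: [-0.1, -0.3, -0.3]
grip_width: 0.0439
finger_force: 21.0
```

Request:
arm_command(
  commands=[
    {"xyz": [-0.003,0.057,0],"angular": [0,0,0],"hand": 0.4},
    {"xyz": [-0.003,0.057,0],"angular": [0,0,0],"hand": 0.4},
    {"xyz": [-0.002,0.041,0],"angular": [0,0,0],"hand": 0.4},
    {"xyz": [0,0,0],"angular": [0,0,0],"hand": 0.4},
    {"xyz": [0,0,0],"angular": [0,0,0],"hand": 0.4},
  ],
)

```text
time_s: 23.22
tcp_pos: [0.4304, 0.2905, 0.1329]
tcp_rot: [0.176, 0.984, -0.001, -0.0]
ft_force: [0.2, -0.8, 0.1]
grip_width: 0.0437
finger_force: 21.0
```

Run:
```python
from h import *
c=cam("wrist");im=eyes.camera("wrist");cv2.imwrite("pics/w_rolh.png",im)
o=status.get_obs();p=o["tcp_pos"];print(p,o["grip_width"],o["ft_force"],o["tcp_rot"].round(3))
```

```text
[0.43055245 0.29006842 0.13298848] 0.04377414700775724 [ 0.0250516  -0.95193261 -1.53272619] [ 0.177  0.984 -0.001 -0.   ]
```

Request:
arm_command(
  commands=[
    {"xyz": [0.0004,0.0022,-0.03],"angular": [0,0,0],"hand": 0.4},
    {"xyz": [0,0,-0.025],"angular": [0,0,0],"hand": 0.4},
    {"xyz": [0,0,-0.01],"angular": [0,0,0],"hand": 0.4},
    {"xyz": [0,0,-0.008],"angular": [0,0,0],"hand": 0.4},
    {"xyz": [0,0,0],"angular": [0,0,0],"hand": 0.4},
  ],
)

```text
time_s: 23.9
tcp_pos: [0.4314, 0.2929, 0.0604]
tcp_rot: [0.177, 0.984, -0.0, -0.0]
ft_force: [0.8, 0.2, -0.8]
grip_width: 0.0438
finger_force: 21.0
```

Request:
arm_command(
  commands=[
    {"xyz": [0,0,-0.006],"angular": [0,0,0],"hand": 0.4},
    {"xyz": [0,0,-0.004],"angular": [0,0,0],"hand": 0.4},
    {"xyz": [0,0,0],"angular": [0,0,0],"hand": 0.4},
  ],
)

```text
time_s: 24.28
tcp_pos: [0.431, 0.2933, 0.0502]
tcp_rot: [0.176, 0.984, -0.0, -0.0]
ft_force: [0.6, -0.0, -0.3]
grip_width: 0.0438
finger_force: 21.0
```

Request:
arm_command(
  commands=[
    {"xyz": [0,0,-0.0015],"angular": [0,0,0],"hand": 0.4},
    {"xyz": [0,0,0],"angular": [0,0,0],"hand": 0.4},
  ],
)

```text
time_s: 24.52
tcp_pos: [0.4312, 0.2934, 0.0489]
tcp_rot: [0.176, 0.984, -0.0, 0.0]
ft_force: [0.1, 0.3, -0.4]
grip_width: 0.0437
finger_force: 21.0
```

Request:
arm_command(
  commands=[
    {"xyz": [0,0,-0.001],"angular": [0,0,0],"hand": 0.4},
    {"xyz": [0,0,0],"angular": [0,0,0],"hand": 0.4},
  ],
)

```text
time_s: 24.78
tcp_pos: [0.4313, 0.2935, 0.0481]
tcp_rot: [0.176, 0.984, 0.0, 0.0]
ft_force: [-0.1, 0.7, -0.0]
grip_width: 0.0439
finger_force: 21.1
```

Request:
arm_command(
  commands=[
    {"xyz": [0,0,-0.001],"angular": [0,0,0],"hand": 0.4},
    {"xyz": [0,0,0],"angular": [0,0,0],"hand": 0.4},
  ],
)

```text
time_s: 25.02
tcp_pos: [0.4314, 0.2935, 0.0479]
tcp_rot: [0.176, 0.984, 0.0, 0.0]
ft_force: [-2.5, -1.2, 8.2]
grip_width: 0.0438
finger_force: 21.4
```

Seated with 8 N contact. Release, rise well clear and check.

Request:
arm_command(
  commands=[
    {"xyz": [0,0,0],"angular": [0,0,0],"hand": 0.8},
    {"xyz": [0,0,0],"angular": [0,0,0],"hand": 0.8},
    {"xyz": [0,0,0],"angular": [0,0,0],"hand": 0.8},
    {"xyz": [0,0,0.04],"angular": [0,0,0],"hand": 0.8},
    {"xyz": [0,0,0.055],"angular": [0,0,0],"hand": 0.8},
  ],
)

```text
time_s: 25.65
tcp_pos: [0.4296, 0.2923, 0.1407]
tcp_rot: [0.176, 0.984, -0.002, -0.002]
ft_force: [0.5, 1.3, 0.4]
grip_width: 0.0705
finger_force: 0.0
```

Request:
arm_command(
  commands=[
    {"xyz": [0,0.02,0.05],"angular": [0,0,0],"hand": 1},
    {"xyz": [-0.02,0.055,0],"angular": [0,0,0],"hand": 1},
    {"xyz": [-0.02,0.055,0],"angular": [0,0,0],"hand": 1},
    {"xyz": [0,0,0],"angular": [0,0,0],"hand": 1},
    {"xyz": [0,0,0],"angular": [0,0,0],"hand": 1},
  ],
)

```text
time_s: 26.28
tcp_pos: [0.3909, 0.4228, 0.1912]
tcp_rot: [0.176, 0.984, -0.001, -0.0]
ft_force: [0.4, 0.2, 0.6]
grip_width: 0.0883
finger_force: 0.0
```

Run:
```python
from h import *
s=eyes.camera("side");a=eyes.camera("scene");w=eyes.camera("wrist")
k=lambda i,y,x:cv2.resize(i[y:y+75,x:x+100],(400,300),interpolation=cv2.INTER_CUBIC)
cv2.imwrite("pics/fin.png",np.vstack([np.hstack([k(s,195,310),k(s,310,320)]),np.hstack([k(a,195,300),k(a,260,440)])]))
cv2.imwrite("pics/fin_s.png",s);cv2.imwrite("pics/fin_w.png",w)
o=status.get_obs();print(o["tcp_pos"],o["ft_force"])
```

```text
[0.39161748 0.42197782 0.19150111] [-1.1829741   0.34441398  0.25508933]
```

View pics/fin.png

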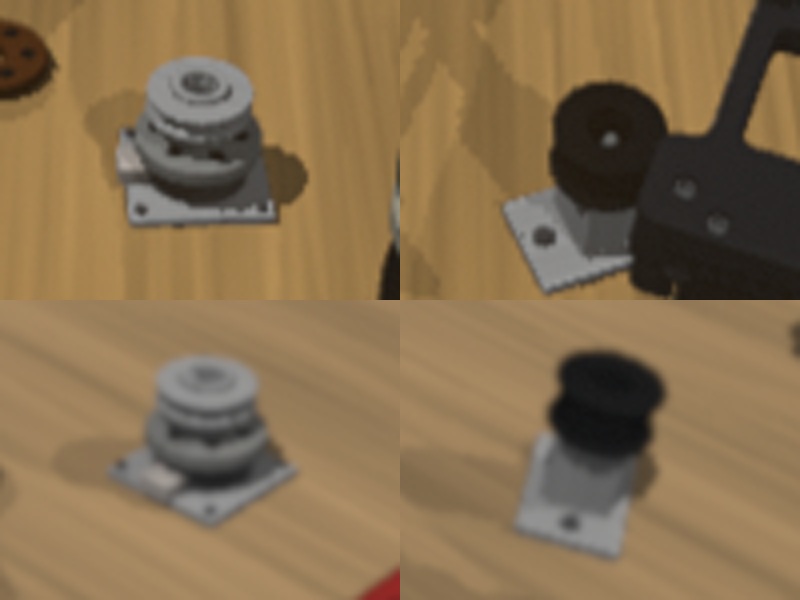

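View pics/fin_s.png

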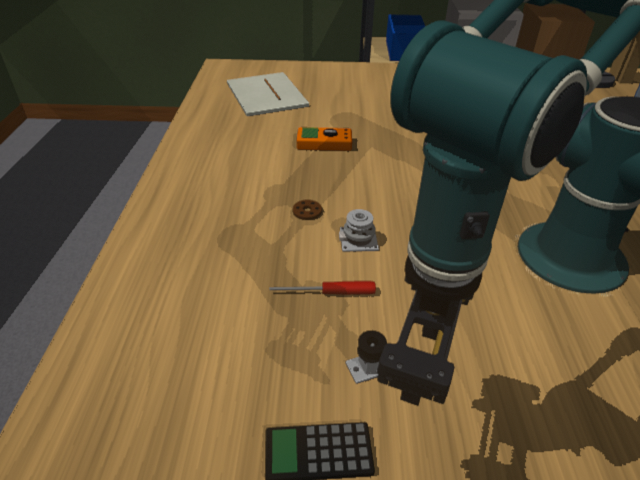

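The final views show the stack level and concentric at (359,228) and the roller upright over the pin at (372,345). The bystanders and the brown disc are where they were. Handing in.

```bash
python3 -c "
from bench import ticket
print(ticket.hand_in())"
```

```text
the job is handed in; nothing more can be done
None
```

The belt drive is back together and handed in at about 26 s: flywheel, collar and pulley are seated in that order on the motor shaft and the roller is on the bracket pin; I touched nothing else, and the hand-in gave no verdict.

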